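Take the portion stop off the board's T-track

ROBOT

A 6-joint arm with a two-finger parallel gripper is mounted at the origin on the work surface. World frame = base frame: x ahead of the robot, y to its left, z up, the work surface at z = 0. Lengths are in mm, angles in rad, forces in N, time in s.
With the tool pointing down it reaches from about 275 to 1000 mm from the base axis. Payload 8.4 kg.
Tool frame: the origin (TCP) lies midway between the tips of the shut fingers; the grasp point (between the pads) lies grip_depth behind it (grip_depth is the distance from the TCP to the grasp point, in mm); z points along the fingers, y is the line along which they close (so a half turn about z gives the same grasp; the last joint's range is limited). The gripper opens to 85 mm and grips with 20 to 120 N. Pads are 22 mm wide; open, the fingers measure 114 mm over their backs; the gripper's body (76 mm by 85 mm) begins 54 mm behind the grasp point. The pads swing forward as they close: fully open they stand 13 mm farther back than shut.
Start: joints at [-1.274, 0.353, 1.633, -0, 1.155, -0.002], TCP at [183.982, -597.309, 231.281] pointing down, gripper open.
Joint ranges: [-2.63, 2.63], [-0.92, 2.1], [0.06, 2.66], [-1.3, 4.44], [0, 2.69], [-3.02, 3.02]. Speed limits (rad/s): [2.22, 2.22, 2.79, 3.14, 3.14, 3.14].

INTERFACE

Orientations are given as [roll, pitch, yaw] about the fixed x, y, z axes, in that order (R = Rz(yaw) Ry(pitch) Rx(roll)).
In Python, from rig import * gives the robot as it stands.
- The arm moves only by the shell command python3 -m creep 'ROWS' [FORCE]. ROWS is JSON, a list of rows, each an object of numbers: "x", "y", "z": the shift along the tool's x, y, z in mm; "rx", "ry", "rz": the turn, a rotation vector about the tool's x, y, z in rad; "hand": the finger opening in mm, from 0 to 85.4. A call has 1 to 20 rows; each row shifts and turns the commanded pose from where the row before left it, along the tool's axes as they then stand; what a row does not reach is not made up. A row lasts 1/8 s, in which the tool goes at most 62.5 mm and 10.7 degrees, less where a joint would pass 70% of its speed; a pose out of reach is approached as far as the arm can. A call with a gripper value outside its range is refused whole. The fingers move at their own pace and stop on an object; FORCE is the grip in N (left out, the last holds). Time passes only in rows, so rows that do not move let the fingers close. It gives the time, the measured TCP pose, the force, the opening and the grip force at its end, in the units of the state.
- sense(): the state, without advancing time (a new reading comes with each control period).
- grab_frame(name): name is "side" or "top"; returns the picture (384x512x3 uint8, red, green, blue); there is no depth.
- get_calibration(name): a dict with "K" (3x3 intrinsics, pixels), "R" (3x3) and "t" (3): a world point X has camera coordinates R X + t. Camera axes: x right, y down, z forward; pixel columns grow to the right and rows downward; lengths in mm; the calibration is good to about 2 mm. A picture is of the moment at which its call begins. get_calibration takes no time and is no camera call.
- sign_off(): hands the job in; it is judged then, once.
The state is a dict: "clock": time; "qpos": joint angles; "qvel": joint speeds; "joint_efforts": joint torques, N m; "eef_pos": TCP position; "tcp_rot": TCP orientation; "contact_force": force on the tool from outside, world axes, zero at the start; "wrist_torque": the same for the moment, N m; "opening": opening from 0.0 (shut) to 1.0 (fully open); "grasp_force": force on a finger pad.
Only numpy, scipy, OpenCV 4.12 (cv2) and the standard library are available. Lean on these libraries where they do the work, as an engineer would, in place of code of your own. Each camera call takes 0.05 s, during which the arm holds its last target. There are 200 camera calls.

TASK

The tall flat portion stop on the chopping board's T-track needs washing: slide it along the track and right out of the open end, onto the bare strip of track floor there, then lift it off and stand it upright in the rectangular steel tray. Leave the low slider with the round knob where it is in the track.

Things in the scene. Friction and masses are not known exactly. Their poses are not given: they have to be found in the camera images.
- stop_center (a point): Centre, 36 mm above the underside, of the tall white stop (72 mm high, ~0.2 kg), captive in the track. Bottom up: steel foot 50 long (y, along track) x 30 x 5 mm, resting on the track floor, sliding freely, 3 mm side play; neck 12 mm wide; cap 44 x 40 mm at 14-20 mm; upright plate 14 mm thick (y) x 60 wide (x, across the track) at 20-72 mm: grip its broad faces. z up, y as the track's.
- track_end (a point): Open end of the walled track: point on its centre line, on its floor, 24 mm above the counter. y runs along the track, outwards; z up. Aluminium track, 44 mm wide, fixed on a wooden board 180 x 380 mm. From y = -240 mm (closed) to 0: walls and lips up to 12 mm above the floor. From 0 to 95 mm: bare flat floor; the stop is free once its whole foot (25 mm either side of its centre) is past 0.
- tray: Rectangular open steel tray, 180 (x) x 160 (y) x 40 mm high, walls and floor 3 mm thick, loose, about 0.8 kg, standing on the counter to the left or right of the board. Origin: centre of its underside; z up.
- clamp_center (a point): Centre, 17 mm above the underside, of the low slider, 34 mm high, loose in the same track near its closed end: foot 40 mm long, white cap 44 x 40 mm, and on top a round knob 32 mm in diameter. It must stay where it is.

How it is judged (in metres and radians):
On the way:
1. the stop has been slid out of the open end and its foot is clear of the lips, still down on the bare floor strip (raised no more than 15 mm, within 20 mm of the track's centre line) (y of stop_center in the frame of track_end between 0.02 and 0.13 m and x of stop_center in the frame of track_end between -0.02 and 0.02 m and z of stop_center in the frame of track_end between 0.02 and 0.051 m), for 0.1 s.
At the end, for the whole second after the job is handed in: The tall stop stands in the steel tray on the tray's floor, upright within 11 degrees, its centre inside the tray's walls; the tray stands level; the low slider is within 20 mm of where it was (x of stop_center in the frame of tray between -0.08 and 0.08 m and y of stop_center in the frame of tray between -0.07 and 0.07 m and z of stop_center in the frame of tray below 0.05 m and angle between stop_center's own z axis and vertical below 0.2 rad and angle between tray's own z axis and vertical below 0.1 rad and distance of clamp_center from where it was at the start of the episode below 0.02 m); the robot touches nothing.
It fails at once if the low slider with the round knob is moved more than 20 mm (distance of clamp_center from where it was at the start of the episode above 0.02 m).
It also fails if it takes over 51 s, if anything falls off the work surface, if the arm or the gripper's body presses on something with over 40 N, if the wrist force passes 120 N, or if a joint passes its speed limit or range.

## Working session

There is one attempt and no reset: what is moved stays moved. The work goes in short steps, Python scripts to look and compute and a shell command to move; the robot and the scene stay as the last step left them, time stands still between calls to the robot, and variables do not carry over. Pictures are saved under pics/ and viewed, at most 10 in all, crops included, and the job is handed in when it is done.

```bash
mkdir -p pics; ls
python3 - <<'E'
from rig import *
import cv2,numpy as np
for n in("side","top"):
    cv2.imwrite(f"pics/{n}0.png",grab_frame(n)[:,:,::-1]); c=get_calibration(n); print(n,np.round(c["K"],1).tolist(),np.round(c["R"],3).tolist(),np.round(c["t"],1), np.round(-c["R"].T@c["t"]))
s=sense();print(s)
E
```

```text
pics
side [[481.6, 0.0, 254.9], [0.0, 481.6, 192.8], [0.0, 0.0, 1.0]] [[-0.905, -0.426, 0.005], [-0.318, 0.668, -0.672], [0.283, -0.61, -0.74]] [ 474.2  222.1 1384.7] [ 107.  898. 1172.]
top [[474.0, 0.0, 256.7], [0.0, 474.0, 200.8], [0.0, 0.0, 1.0]] [[0.007, -1.0, -0.001], [-0.999, -0.007, -0.048], [0.048, 0.002, -0.999]] [ -20.8  538.9 1392.7] [ 472.  -20. 1417.]
{'clock': 0.1, 'qpos': array([-1.27441549e+00,  3.53565100e-01,  1.63408610e+00, -1.75815456e-05,
        1.15520052e+00, -2.39297832e-03]), 'qvel': array([ 0.0011412 , -0.00095628, -0.00242352, -0.00072372,  0.00129559,
        0.00042971]), 'joint_efforts': array([ 1.04387720e-03, -6.06355476e+01, -3.42818534e+01,  6.44469651e-05,
        3.79991528e-03,  1.09301858e-06]), 'eef_pos': array([ 183.83755339, -596.88848489,  230.63409863]), 'tcp_rot': array([-3.14033355e+00,  1.30630241e-05,  2.98780933e-01]), 'contact_force': array([ 0.19319417,  0.09161454, -0.66270072]), 'wrist_torque': array([-0.01003851, -0.02190275, -0.00209483]), 'grasp_force': 0.0, 'opening': 0.9985498541985132}
```

View pics/top0.png

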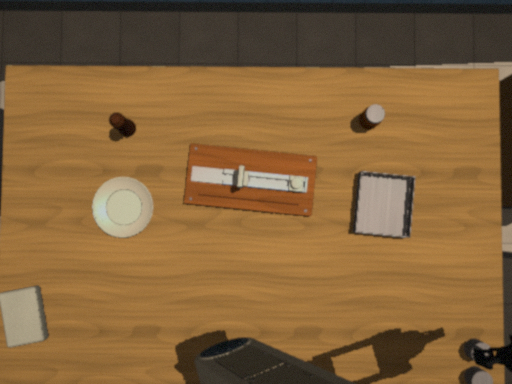

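View pics/side0.png

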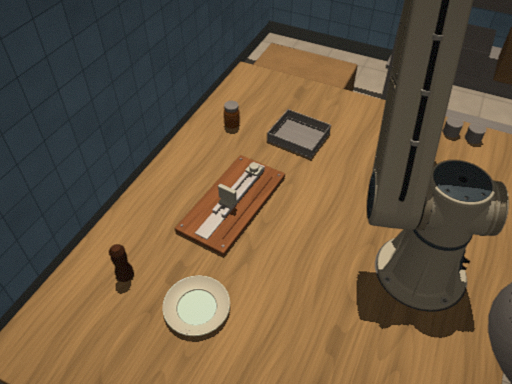

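The top view shows the board around (250,180). The stop plate is near (240,177), the clamp knob is at (297,184), and the bare open end is on the left, at cols 192-230. The tray is at (384,204). The side view agrees.

```bash
cat > h.py <<'E'
from rig import *
import cv2,numpy as np
def ray(n,u,v,z):
    c=get_calibration(n);K,R,t=map(np.array,(c["K"],c["R"],c["t"]))
    C=-R.T@t; d=R.T@np.linalg.inv(K)@np.array([u,v,1.]); return C+d*(z-C[2])/d[2]
def proj(n,X):
    c=get_calibration(n);p=np.array(c["K"])@(np.array(c["R"])@np.array(X,float)+c["t"]); return p[:2]/p[2]
def crop(n,x0,y0,w,h,s,name):
    im=grab_frame(n)[:,:,::-1]; cv2.imwrite(name,cv2.resize(im[y0:y0+h,x0:x0+w],None,fx=s,fy=s,interpolation=cv2.INTER_CUBIC)); return im
E
python3 - <<'E'
from h import *
a=crop("top",180,135,140,90,4,"pics/a.png"); b=crop("side",170,100,170,155,3,"pics/b.png")
A=cv2.imread("pics/a.png");B=cv2.imread("pics/b.png")
h=max(A.shape[0],0)
out=np.zeros((600,800,3),np.uint8)
cv2.imwrite("pics/a5.png",cv2.resize(A,(790,508)))
# tray: grey bright floor contour in top; board contour by hue
hsv=cv2.cvtColor(a,cv2.COLOR_BGR2HSV)
m=(hsv[...,1]<70).astype(np.uint8); m[:,:340]=0;m[:,430:]=0;m[:150]=0;m[250:]=0
c=max(cv2.findContours(m,0,2)[0],key=cv2.contourArea); r=cv2.minAreaRect(c);print("tray",r,cv2.boxPoints(r).tolist())
m=((hsv[...,1]<90)&(hsv[...,2]>110)).astype(np.uint8);m[:,:180]=0;m[:,320:]=0;m[:150]=0;m[210:]=0
for c in cv2.findContours(m,0,2)[0]:
    if cv2.contourArea(c)>15: r=cv2.minAreaRect(c);print("white",[np.round(q,1) for q in r],)
E
```

```text
tray ((383.8565673828125, 204.077880859375), (56.76591873168945, 62.469669342041016), 5.19442892074585) [[352.7622985839844, 232.61477661132812], [358.4180603027344, 170.40164184570312], [414.9508361816406, 175.54098510742188], [409.2950744628906, 237.75411987304688]]
white [array([272.4, 179. ]), array([70.1, 20.4]), np.float64(5.4)]
white [array([212.7, 175.3]), array([43.6, 15.9]), np.float64(4.8)]
```

View pics/a5.png

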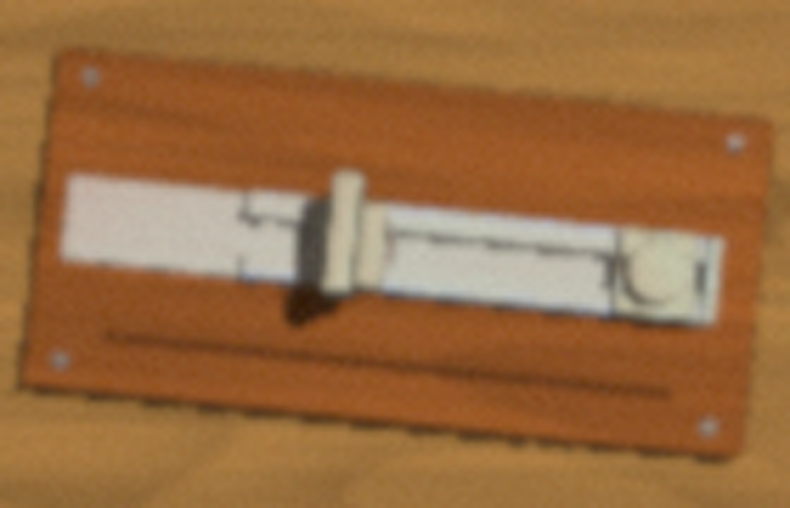

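View pics/b.png

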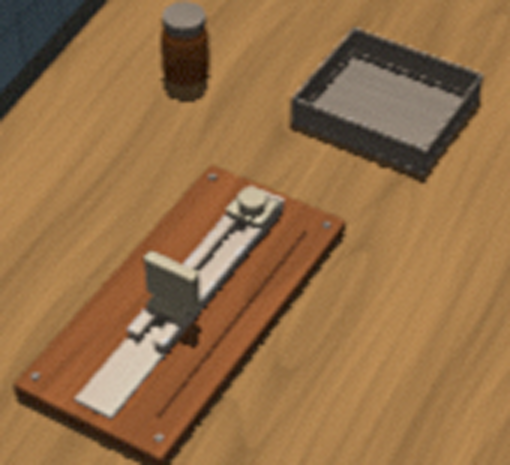

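The top crop has the plate top centred at crop (343,232), the lip ends at (241,234), the bare end at (66,218), the closed end at (720,280) and the knob at (653,270). The side crop confirms the plate is upright and the tray is empty.

```bash
python3 - <<'E'
from h import *
f=lambda x,y,z: ray("top",180+(x+.5)/5.643-.5,135+(y+.5)/5.643-.5,z)
e=f(241,234.5,30);o=f(66,218,24);c=f(719.5,280.5,36);k=f(653,270,58);p=f(343,232,96)
pb=f(358,231,96)
# side view: plate top corners in crop b (x3, off 170,100): (146,254),(198,290) front edge
q=ray("side",170+173/3,100+271/3,96)
for n,v in zip("end open closed knob plate sideplate".split(),(e,o,c,k,p,q)):print(n,v.round(1))
d=o-c;th=np.degrees(np.arctan2(d[1],d[0]));print("track dir",th, np.linalg.norm(d[:2]))
P=[ray("top",*u,40) for u in [(352.8,232.6),(358.4,170.4),(415,175.5),(409.3,237.8)]]
print("tray",np.mean(P,0).round(1),[x.round(0) for x in P]);
E
python3 -c "
from h import *
print(sense()['eef_pos'])"
```

```text
end [610.   84.4  30. ]
open [618.6 176.4  24. ]
closed [ 587.2 -164.    36. ]
knob [ 590.5 -127.8   58. ]
plate [605.   28.9  96. ]
sideplate [598.1  38.1  96. ]
track dir 84.71926560221168 341.8773678559917
tray [ 531.  -386.7   40. ] [array([ 447., -296.,   40.]), array([ 628., -313.,   40.]), array([ 615., -478.,   40.]), array([ 433., -460.,   40.])]
[ 183.90522585 -597.02935879  230.82316833]
```

```bash
python3 -c "
import rig;print({k:getattr(rig,k) for k in dir(rig) if 'grip' in k.lower() or 'depth' in k.lower()})"; python3 -m creep '[{"rz":0.13},{"rz":0.13},{"rz":0.131},{"x":25.6,"y":-47.3},{"x":25.6,"y":-47.3},{"x":25.6,"y":-47.3},{"x":25.6,"y":-47.3},{"x":25.6,"y":-47.3},{"x":25.6,"y":-47.3},{"x":25.6,"y":-47.3},{"x":25.6,"y":-47.3},{"x":25.6,"y":-47.3},{"x":25.6,"y":-47.3},{"x":25.6,"y":-47.3},{"x":25.6,"y":-47.3},{"x":25.6,"y":-47.3},{"x":25.6,"y":-47.3},{"hand":85}]'
```

```text
{'grip_depth': 18.700000000000003}schema error: expected keys x, y, z, rx, ry, rz, hand
```

```bash
python3 -m creep '[{"x":0,"y":0,"z":0,"rx":0,"ry":0,"rz":0.13,"hand":85},{"x":0,"y":0,"z":0,"rx":0,"ry":0,"rz":0.13,"hand":85},{"x":0,"y":0,"z":0,"rx":0,"ry":0,"rz":0.131,"hand":85},{"x":25.6,"y":-47.3,"z":0,"rx":0,"ry":0,"rz":0,"hand":85},{"x":25.6,"y":-47.3,"z":0,"rx":0,"ry":0,"rz":0,"hand":85},{"x":25.6,"y":-47.3,"z":0,"rx":0,"ry":0,"rz":0,"hand":85},{"x":25.6,"y":-47.3,"z":0,"rx":0,"ry":0,"rz":0,"hand":85},{"x":25.6,"y":-47.3,"z":0,"rx":0,"ry":0,"rz":0,"hand":85},{"x":25.6,"y":-47.3,"z":0,"rx":0,"ry":0,"rz":0,"hand":85},{"x":25.6,"y":-47.3,"z":0,"rx":0,"ry":0,"rz":0,"hand":85},{"x":25.6,"y":-47.3,"z":0,"rx":0,"ry":0,"rz":0,"hand":85},{"x":25.6,"y":-47.3,"z":0,"rx":0,"ry":0,"rz":0,"hand":85},{"x":25.6,"y":-47.3,"z":0,"rx":0,"ry":0,"rz":0,"hand":85},{"x":25.6,"y":-47.3,"z":0,"rx":0,"ry":0,"rz":0,"hand":85},{"x":25.6,"y":-47.3,"z":0,"rx":0,"ry":0,"rz":0,"hand":85},{"x":25.6,"y":-47.3,"z":0,"rx":0,"ry":0,"rz":0,"hand":85},{"x":25.6,"y":-47.3,"z":0,"rx":0,"ry":0,"rz":0,"hand":85},{"x":0,"y":0,"z":0,"rx":0,"ry":0,"rz":0,"hand":85}]'
```

```text
clock: 2.45
eef_pos: [603.3, 32.1, 230.9]
tcp_rot: [-3.141, -0.0, -0.089]
contact_force: [-1.1, -0.2, -0.1]
opening: 0.999
grasp_force: 0.0
```

```bash
python3 -m creep '[{"x":0,"y":0,"z":35,"rx":0,"ry":0,"rz":0,"hand":85},{"x":0,"y":0,"z":35,"rx":0,"ry":0,"rz":0,"hand":85},{"x":0,"y":0,"z":35,"rx":0,"ry":0,"rz":0,"hand":85},{"x":0,"y":0,"z":0,"rx":0,"ry":0,"rz":0,"hand":85}]'; python3 -c "
from h import *
crop('side',170,100,130,130,5,'pics/c.png')
cv2.imwrite('pics/c.png',cv2.resize(cv2.imread('pics/c.png'),(590,590)))"
```

```text
clock: 2.95
eef_pos: [599.3, 28.3, 123.9]
tcp_rot: [3.141, 0.006, -0.093]
contact_force: [-0.1, 1.0, 0.6]
opening: 0.995
grasp_force: 0.0
```

View pics/c.png

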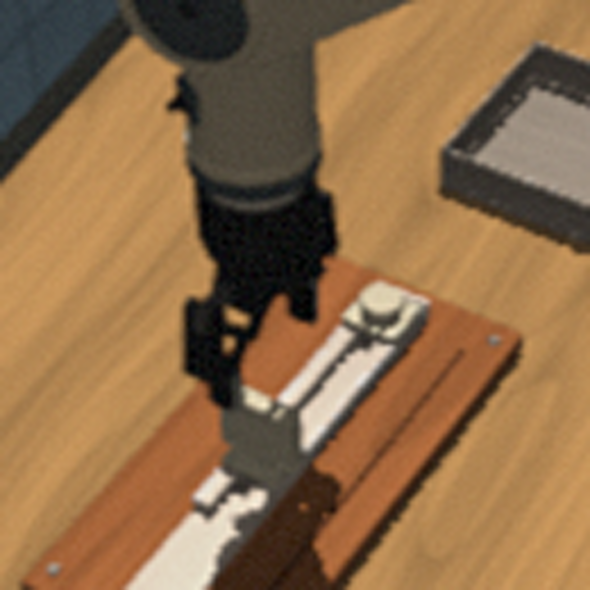

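The fingers straddle the plate: near tip (220,400), far tip (300,315), plate top around (267,405). Next I compute the offset.

```bash
python3 -c "
from h import *
g=lambda u,v,z: ray('side',170+u/4.54,100+v/4.54,z).round(1)
print(g(260,357,137),g(220,400,137),g(300,315,137),g(267,405,96),proj('side',[601,30,96]),(proj('side',[601,30,96])-[170,100])*4.54, (proj('side',[599,28,137])-[170,100])*4.54)"
```

```text
[602.2  29.3 137. ] [607.8  74.6 137. ] [596.1 -16.8 137. ] [597.1  32.5  96. ] [228.03922823 188.25331888] [263.49809618 400.67006774] [265.31430103 357.2094028 ]
```

```bash
python3 -m creep '[{"x":0,"y":-2,"z":22,"rx":0,"ry":0,"rz":0,"hand":85},{"x":0,"y":0,"z":22,"rx":0,"ry":0,"rz":0,"hand":85},{"x":0,"y":0,"z":22,"rx":0,"ry":0,"rz":0,"hand":85},{"x":0,"y":0,"z":0,"rx":0,"ry":0,"rz":0,"hand":85},{"x":0,"y":0,"z":0,"rx":0,"ry":0,"rz":0,"hand":30},{"x":0,"y":0,"z":0,"rx":0,"ry":0,"rz":0,"hand":30},{"x":0,"y":0,"z":0,"rx":0,"ry":0,"rz":0,"hand":5},{"x":0,"y":0,"z":0,"rx":0,"ry":0,"rz":0,"hand":5},{"x":0,"y":0,"z":0,"rx":0,"ry":0,"rz":0,"hand":5},{"x":0,"y":0,"z":0,"rx":0,"ry":0,"rz":0,"hand":5}]' 40
```

```text
clock: 4.25
eef_pos: [602.2, 31.0, 60.6]
tcp_rot: [3.142, -0.0, -0.092]
contact_force: [-1.0, -1.9, 5.1]
opening: 0.156
grasp_force: 44.5
```

```bash
python3 -m creep '[{"x":0,"y":-5,"z":0,"rx":0,"ry":0,"rz":0,"hand":5},{"x":0,"y":-8,"z":0,"rx":0,"ry":0,"rz":0,"hand":5},{"x":0,"y":-8,"z":0,"rx":0,"ry":0,"rz":0,"hand":5},{"x":0,"y":-8,"z":0,"rx":0,"ry":0,"rz":0,"hand":5}]'
```

```text
clock: 4.75
eef_pos: [605.1, 59.8, 60.6]
tcp_rot: [3.141, -0.001, -0.092]
contact_force: [0.4, -4.0, 5.5]
opening: 0.158
grasp_force: 44.5
```

Sliding freely, so I continue out.

```bash
python3 -m creep '[{"x":0,"y":-8,"z":0,"rx":0,"ry":0,"rz":0,"hand":5},{"x":0,"y":-8,"z":0,"rx":0,"ry":0,"rz":0,"hand":5},{"x":0,"y":-8,"z":0,"rx":0,"ry":0,"rz":0,"hand":5},{"x":0,"y":-8,"z":0,"rx":0,"ry":0,"rz":0,"hand":5},{"x":0,"y":-8,"z":0,"rx":0,"ry":0,"rz":0,"hand":5},{"x":0,"y":0,"z":0,"rx":0,"ry":0,"rz":0,"hand":5}]'
```

```text
clock: 5.5
eef_pos: [608.8, 100.5, 60.6]
tcp_rot: [-3.141, -0.001, -0.092]
contact_force: [0.3, 2.1, 5.3]
opening: 0.16
grasp_force: 44.4
```

```bash
python3 -m creep '[{"x":0,"y":-8,"z":0,"rx":0,"ry":0,"rz":0,"hand":5},{"x":0,"y":-8,"z":0,"rx":0,"ry":0,"rz":0,"hand":5},{"x":0,"y":-8,"z":0,"rx":0,"ry":0,"rz":0,"hand":5},{"x":0,"y":-8,"z":0,"rx":0,"ry":0,"rz":0,"hand":5},{"x":0,"y":-5,"z":0,"rx":0,"ry":0,"rz":0,"hand":5},{"x":0,"y":0,"z":0,"rx":0,"ry":0,"rz":0,"hand":5},{"x":0,"y":0,"z":0,"rx":0,"ry":0,"rz":0,"hand":5}]'; python3 -c "
from h import *
crop('side',170,130,120,120,5,'pics/d.png')[0]
cv2.imwrite('pics/d.png',cv2.resize(cv2.imread('pics/d.png'),(590,590)))"
```

```text
clock: 6.38
eef_pos: [612.1, 136.6, 60.6]
tcp_rot: [-3.141, -0.001, -0.092]
contact_force: [-0.4, -1.5, 6.2]
opening: 0.161
grasp_force: 44.6
```

View pics/d.png

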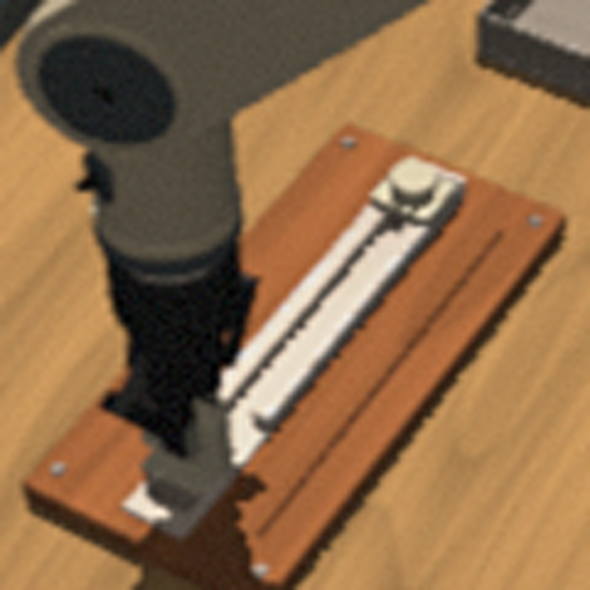

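The stop stands on the bare strip at (185,480), clear of the lip ends at about (250,420), and the clamp is unmoved. Now I lift it and carry it to the tray.

```bash
python3 -m creep '[{"x":0,"y":0,"z":-10,"rx":0,"ry":0,"rz":0,"hand":5},{"x":0,"y":0,"z":-25,"rx":0,"ry":0,"rz":0,"hand":5},{"x":0,"y":0,"z":-25,"rx":0,"ry":0,"rz":0,"hand":5},{"x":0,"y":0,"z":-25,"rx":0,"ry":0,"rz":0,"hand":5},{"x":0,"y":0,"z":-15,"rx":0,"ry":0,"rz":0,"hand":5},{"x":-1.2,"y":20,"z":0,"rx":0,"ry":0,"rz":0,"hand":5},{"x":-2.4,"y":40,"z":0,"rx":0,"ry":0,"rz":0,"hand":5},{"x":-2.4,"y":40,"z":0,"rx":0,"ry":0,"rz":0,"hand":5},{"x":-2.4,"y":40,"z":0,"rx":0,"ry":0,"rz":0,"hand":5},{"x":-2.4,"y":40,"z":0,"rx":0,"ry":0,"rz":0,"hand":5},{"x":-2.4,"y":40,"z":0,"rx":0,"ry":0,"rz":0,"hand":5},{"x":-2.4,"y":40,"z":0,"rx":0,"ry":0,"rz":0,"hand":5},{"x":-2.4,"y":40,"z":0,"rx":0,"ry":0,"rz":0,"hand":5},{"x":-2.4,"y":40,"z":0,"rx":0,"ry":0,"rz":0,"hand":5},{"x":-2.4,"y":40,"z":0,"rx":0,"ry":0,"rz":0,"hand":5},{"x":-2.4,"y":40,"z":0,"rx":0,"ry":0,"rz":0,"hand":5},{"x":-2.4,"y":40,"z":0,"rx":0,"ry":0,"rz":0,"hand":5},{"x":-2.4,"y":40,"z":0,"rx":0,"ry":0,"rz":0,"hand":5},{"x":-1.2,"y":29,"z":0,"rx":0,"ry":0,"rz":0,"hand":5},{"x":0,"y":0,"z":0,"rx":0,"ry":0,"rz":0,"hand":5}]'; python3 -c "
from h import *
crop('side',220,60,150,120,5,'pics/e.png')
cv2.imwrite('pics/e.png',cv2.imread('pics/e.png')[:590])"
```

```text
clock: 8.93
eef_pos: [530.0, -389.4, 158.8]
tcp_rot: [-3.141, 0.002, -0.095]
contact_force: [-1.1, 0.8, -2.9]
opening: 0.159
grasp_force: 43.4
```

View pics/e.png

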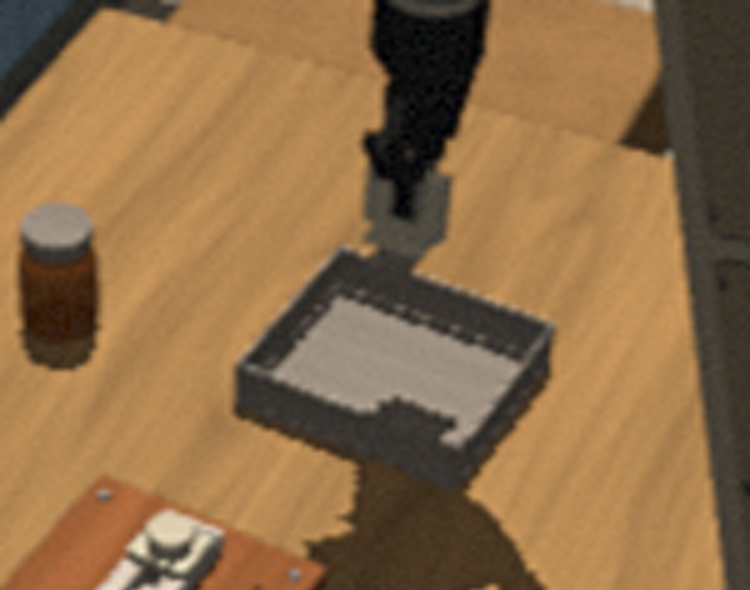

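The stop is held upright above the tray. Tray rim corners are at about (240,370), (347,250), (553,327) and (462,445). I lower it now.

```bash
python3 -c "
from h import *
print(ray('side',220+400/5,60+348/5,40))"
python3 -m creep '[{"x":0,"y":0,"z":15,"rx":0,"ry":0,"rz":0,"hand":5},{"x":0,"y":0,"z":20,"rx":0,"ry":0,"rz":0,"hand":5},{"x":0,"y":0,"z":20,"rx":0,"ry":0,"rz":0,"hand":5},{"x":0,"y":0,"z":20,"rx":0,"ry":0,"rz":0,"hand":5},{"x":0,"y":0,"z":20,"rx":0,"ry":0,"rz":0,"hand":5},{"x":0,"y":0,"z":12,"rx":0,"ry":0,"rz":0,"hand":5},{"x":0,"y":0,"z":6,"rx":0,"ry":0,"rz":0,"hand":5},{"x":0,"y":0,"z":0,"rx":0,"ry":0,"rz":0,"hand":5},{"x":0,"y":0,"z":0,"rx":0,"ry":0,"rz":0,"hand":5}]'
```

```text
[ 525.05683013 -382.91747569   40.        ]
clock: 10.1
eef_pos: [532.5, -387.6, 48.0]
tcp_rot: [3.141, -0.001, -0.092]
contact_force: [1.3, 0.5, -2.1]
opening: 0.159
grasp_force: 43.5
```

```bash
python3 -m creep '[{"x":0,"y":0,"z":4,"rx":0,"ry":0,"rz":0,"hand":5},{"x":0,"y":0,"z":2,"rx":0,"ry":0,"rz":0,"hand":5},{"x":0,"y":0,"z":1,"rx":0,"ry":0,"rz":0,"hand":5},{"x":0,"y":0,"z":1,"rx":0,"ry":0,"rz":0,"hand":5},{"x":0,"y":0,"z":0,"rx":0,"ry":0,"rz":0,"hand":5}]'
```

```text
clock: 10.72
eef_pos: [532.0, -387.3, 39.6]
tcp_rot: [3.142, -0.0, -0.092]
contact_force: [-0.9, 0.4, 2.1]
opening: 0.161
grasp_force: 43.9
```

The force changed sign, which means contact. I release to 45 mm and retreat upwards.

```bash
python3 -m creep '[{"x":0,"y":0,"z":0,"rx":0,"ry":0,"rz":0,"hand":20},{"x":0,"y":0,"z":0,"rx":0,"ry":0,"rz":0,"hand":45},{"x":0,"y":0,"z":0,"rx":0,"ry":0,"rz":0,"hand":45},{"x":0,"y":0,"z":0,"rx":0,"ry":0,"rz":0,"hand":45},{"x":0,"y":0,"z":-10,"rx":0,"ry":0,"rz":0,"hand":45},{"x":0,"y":0,"z":-25,"rx":0,"ry":0,"rz":0,"hand":45},{"x":0,"y":0,"z":-30,"rx":0,"ry":0,"rz":0,"hand":45},{"x":0,"y":0,"z":-30,"rx":0,"ry":0,"rz":0,"hand":45},{"x":0,"y":0,"z":-30,"rx":0,"ry":0,"rz":0,"hand":45},{"x":0,"y":0,"z":-30,"rx":0,"ry":0,"rz":0,"hand":45},{"x":0,"y":0,"z":0,"rx":0,"ry":0,"rz":0,"hand":45}]'; python3 -c "
from h import *
crop('side',220,60,150,118,5,'pics/f.png')"
```

```text
clock: 12.1
eef_pos: [533.4, -388.3, 197.8]
tcp_rot: [3.139, -0.005, -0.092]
contact_force: [1.0, 0.4, -0.3]
opening: 0.526
grasp_force: 0.0
```

View pics/f.png

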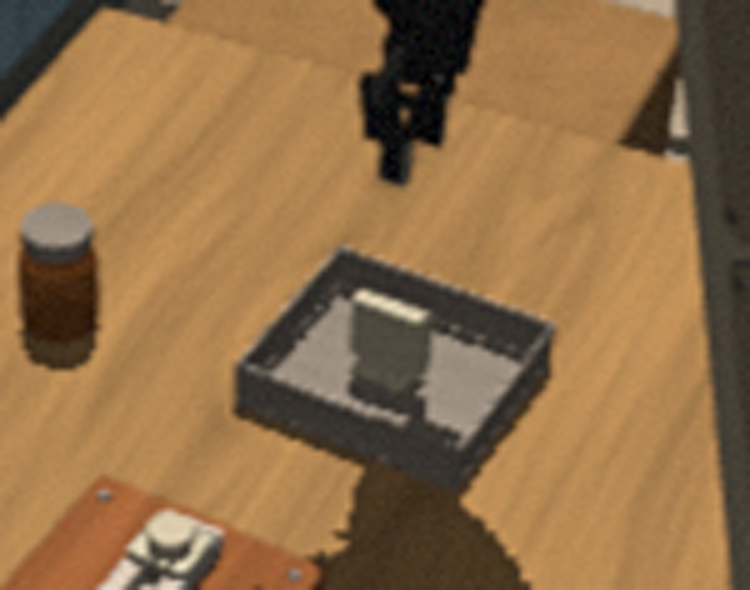

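The stop stands upright mid-tray, with its plate at about (390,340). The tray is level, the clamp is unmoved and the gripper is clear, so I hand in.

```bash
python3 -c "
from rig import *
print(sign_off())"
```

```text
the job is handed in; nothing more can be done
None
```

The job is handed in: the stop was slid out of the track's open end, lifted off and stood upright in the tray, and in the last picture the low slider looked unmoved; the hand-in gave no verdict.

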